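Hold a stone blank in the light path of the gem spectroscope

ROBOT

A 6-joint arm with a two-finger parallel gripper is mounted at the origin on the work surface. World frame = base frame: x ahead of the robot, y to its left, z up, the work surface at z = 0. Lengths are in m, angles in rad, forces in N, time in s.
With the tool pointing down it reaches from about 0.375 to 0.9 m from the base axis. Payload 3.1 kg.
Tool frame: the origin (TCP) lies at the centre of the arm's flange, where the gripper is bolted on; the fingertips stand robot.tip_extent ahead of it and the grasp point (between the pads) lies 164 mm ahead of it (robot.tip_extent is the distance from the TCP to the fingertips, in m); z points along the fingers, y is the line along which they close (so a half turn about z gives the same grasp; the last joint's range is limited). The gripper opens to 87 mm and grips with 3 to 60 N. Pads are 19 mm wide; open, the fingers measure 117 mm over their backs; the gripper's body (75 mm by 190 mm) begins 51 mm behind the grasp point.
Start: joints at [0.923, 0.527, 1.433, -0, 1.181, -0.178], TCP at [0.282, 0.558, 0.405] pointing down, gripper open.
Joint ranges: [-3.08, 3.08], [-0.75, 2.2], [0.22, 2.44], [-1.43, 4.57], [0, 2.65], [-2.85, 2.85]. Speed limits (rad/s): [2.79, 2.79, 3.14, 3.14, 3.14, 3.14].

INTERFACE

Orientations are given as a unit quaternion [x, y, z, w].
In Python, from rig import get_obs, camera, hand_in, cut_out, robot gives the robot as it stands.
- The arm moves only by the tool step_arm, never from a script. Its argument "rows" is a list of rows, each a list of 6 numbers: the shift along the world's x, y, z in m, then the turn, a rotation vector about the world's x, y, z in degrees. A call has 1 to 12 rows; each row shifts and turns the commanded pose from where the row before left it; what a row does not reach is not made up. A row lasts 1/8 s, in which the tool goes at most 62.5 mm and 10.7 degrees, less where a joint would pass 70% of its speed; a pose out of reach is approached as far as the arm can. A call is refused whole if a number of a shift passes 0.0625 or a number of a turn 10.7, either way. A call with a gripper value outside its range is refused whole. "jaw" is the finger opening in m, from 0 to 0.087, set as the call begins (left out, the last holds). The fingers move at their own pace and stop on an object; "squeeze" is the grip in N (left out, the last holds). Time passes only in rows, so rows that do not move let the fingers close. It gives the time, the measured TCP pose, the force, the opening and the grip force at its end, in the units of the state.
- get_obs(): the state, without advancing time (a new reading comes with each control period).
- camera(name): name is "scene" or "top" or "wrist"; returns a dict with "pixels" (384x512x3 uint8, blue, green, red), "depth" (384x512 float32, m along the optical axis (not along the pixel's ray), 0 where there is no reading), "fov_y" (degrees; the focal length in pixels is half the picture's height over the tangent of half this angle, whatever the lens; pixels are square), "cx", "cy" (the principal point, pixels), "k1" (the pictures are not rectified: a ray, as slopes to the right and down, at radius r is drawn at 1 + k1 r^2 times it, then the intrinsics apply), "extrinsics" (4x4, takes a point from camera to world coordinates); the wrist camera has in their place "mount" (4x4, takes a point from camera to tool coordinates, whose origin is the TCP and whose axes are the flange's). Camera axes: x right, y up, looking along -z (the intrinsics and any distortion apply to the point x, -y, -z); pixel columns grow to the right and rows downward; lengths in m; the calibration is good to about 2 mm. A picture is of the moment at which its call begins: read the wrist's pose just before it.
- hand_in(): hands the job in; it is judged then, once.
Trained networks look in the newest picture that a camera, given by its name, has taken for a name from the list of things; names that differ only in an ending like _2 or _b are one class to them, and where a whole thing is asked for, a point or a joint stands for the part that bears it (a point fixed in the world has none). Each returns a list of dicts, best first, with "confidence" (0 to 1); they miss things now and then, are a little off and sometimes report something else, mostly with a low value. They report only what shows in the picture. A call takes as long as a camera call. They do not tell look-alikes from the thing itself.
- cut_out(label, camera): "region" (384x512 bool, what is visible of it) and "extent" ([centre column, centre row, width, height] in pixels, round what is visible of it).
The state is a dict: "time": time; "q": joint angles; "joint_velocities": joint speeds; "joint_torque": joint torques, N m; "position": TCP position; "tool_rot": TCP orientation; "ft_force": force on the tool from outside, world axes, zero at the start; "moment": the same for the moment, N m; "grip_width": finger opening in m; "grip_force": force on a finger pad.
Only numpy, scipy, OpenCV 4.12 (cv2) and the standard library are available. Lean on these libraries where they do the work, as an engineer would, in place of code of your own. Each camera call takes 0.05 s, during which the arm holds its last target. There are 200 camera calls.

TASK

Check a sawn stone blank at the gem spectroscope: first slide the lamp's dimmer all the way up to bright, then take the tallest blank out of the wooden stand, gripping it only by its two narrow frosted (ground) edges, never on the polished broad windows. Bring it upright into the light path, centred on the beam midway between lamp snout and spectroscope tube with its polished windows square to the beam, and finish holding it there still in the gripper, touching nothing else with it. Leave the other blanks and the loupe as they are.

Things in the scene. Friction and masses are not known exactly. Their poses are not given: they have to be found in the camera images.
- blank: tallest of three sawn stone slabs: 26 mm (x) by 14 mm (y) by 55 mm (z, upright), about 53 g. Its narrow faces at x = +-13 mm are ground, frosted white: grip here, fingers closing along x. Its broad faces at y = +-7 mm are the polished windows. Origin: centre of the underside. Starts 8 mm deep in a slot of the stand, about 1 mm play all round; comes out straight up
- blank_windows: the clear inside of that blank with its two polished windows (22 mm wide between 2 mm frosted rims, 51 mm tall); moves with the blank, same origin and axes. Neither fingers nor arm may touch it
- blank_mid (a point): centre of the tallest blank, 27.5 mm above its underside; axes of the blank
- short_a: one of two shorter blanks of the same make, 26 x 14 x 38 mm, standing in another slot; origin: centre of its underside. Leave it
- short_b: the other shorter blank, 26 x 14 x 38 mm, as short_a. Leave it
- stand: fixed dark hardwood block 60 mm (x) by 160 mm (y) by 22 mm high with three slots 8 mm deep in a row along its y, at y = -47, 0 and +47 mm (which blank is in which varies); each blank's x lies along the stand's x. Origin: centre of its underside on the bench
- spectroscope: fixed desk unit, base 120 (x) by 350 mm (y -169 to +181), 16 mm thick; origin: underside, straight below the mid light path. Beam level along y, 100 mm up, from lamp snout (face y = +40 mm, 42 mm across) to tube (slit end y = -40 mm, to -160 mm; 31 mm across at most, its post and 34 mm wide clamp at y = -90 mm): 80 mm gap, open above. Lamp house 100 x 100 mm, y 70 to 170 mm, top 130 mm up
- beam_mid (a point): middle of the light path: on the beam axis, midway between snout and tube, 100 mm above the bench; axes of the spectroscope (beam along y, z up)
- dimmer (a joint): slide dimmer on top of the lamp house: 0 = off (-x end), 0.050 m = fully bright (+x end, hard stop); starts at 0 to 0.02 m; about 2 N to move, stays where it is left; moves along the spectroscope's +x, on the line y = +120 mm, from x = -25 to +25 mm
- dimmer_top (a point): centre of the top of the dimmer's grip, a block 12 mm (x, along the slide) by 22 mm (y) by 14 mm tall, its underside 1 mm above the dimmer's 84 x 34 x 2 mm cover plate (plate top 132 mm above the bench, this point 147 mm); axes of the spectroscope
- loupe: bystander: folded loupe, round lens barrel 30 mm in diameter and 20 mm tall (origin: centre of its underside) with a 36 mm steel case on its -x side; loose
There are look-alikes about, which are no part of the job. Of the things shaped like the stand, the dark wooden one is meant.

How it is judged:
On the way, in this order (a step that is already met when the one before it is completed fails the run):
1. the dimmer is slid all the way up (within 5 mm of its stop) (value of joint dimmer above 0.045 m), for 0.2 s.
2. the tallest blank is gripped and lifted clear of the stand (height (world z) of blank above 0.03 m and contact force between blank and the fingers above 1 N and contact force between blank and stand below 0.05 N), for 0.2 s.
At the end, for the whole second after the job is handed in: Dimmer within 5 mm of its bright stop; tallest blank held in the fingers at rest, upright and windows square to the beam within 7 degrees, its centre within 6 mm of the beam sideways, 10 mm in height, 15 mm of the middle along it, touching neither unit nor stand (value of joint dimmer above 0.045 m and contact force between blank and the fingers above 1 N and x of blank_mid in the frame of beam_mid between -0.006 and 0.006 m and y of blank_mid in the frame of beam_mid between -0.015 and 0.015 m and z of blank_mid in the frame of beam_mid between -0.01 and 0.01 m and angle between the y axis of blank and the y axis of spectroscope, either way round below 0.12 rad and angle between blank's own z axis and vertical below 0.12 rad and linear speed of blank below 0.02 m/s and contact force between blank and spectroscope below 0.05 N and contact force between blank and stand below 0.05 N); the arm keeps its last pose, push and grip.
It fails at once if the polished windows of the tallest blank are touched by the gripper or arm (contact force between blank_windows and the fingers above 0.2 N or contact force between blank_windows and the arm above 0.2 N).
It fails at once if the blank is knocked against the spectroscope unit (contact force between blank and spectroscope above 2 N).
It fails at once if another blank is disturbed (distance of any of short_a, short_b from where it was at the start of the episode above 0.01 m).
It fails at once if the loupe is moved (distance of loupe from where it was at the start of the episode above 0.02 m).
It also fails if it takes over 51 s, if anything falls off the work surface, if the arm or the gripper's body presses on something with over 40 N, if the wrist force passes 120 N, or if a joint passes its speed limit or range.

## Working session

There is one attempt and no reset: what is moved stays moved. The work goes in short steps, Python scripts to look and compute and a tool call to move; the robot and the scene stay as the last step left them, time stands still between calls to the robot, and variables do not carry over. Pictures are saved under pics/ and viewed, at most 10 in all, crops included, and the job is handed in when it is done.

Besides the shell and the picture viewer there is one more tool, called after "Request:" as name(argument=value, ...), one argument or row to a line, values as JSON. step_arm: Moves the arm, as the interface text tells. Its arguments: {"type":"object","properties":{"rows":{"type":"array"},"jaw":{"type":"number"},"squeeze":{"type":"number"}},"required":["rows"]}

```bash
mkdir -p pics
cat > h.py <<'E'
import numpy as np, cv2
from rig import get_obs, camera, hand_in, cut_out, robot
from scipy.spatial.transform import Rotation as R
def shot(n):
    o=get_obs(); c=camera(n)
    if 'mount' in c:
        T=np.eye(4);T[:3,:3]=R.from_quat(o['tool_rot']).as_matrix();T[:3,3]=o['position']
        c['extrinsics']=T@c['mount']
    return c
def cloud(c):
    h,w=c['depth'].shape; f=h/2/np.tan(np.radians(c['fov_y'])/2)
    K=np.array([[f,0,c['cx']],[0,f,c['cy']],[0,0,1.]])
    v,u=np.mgrid[:h,:w]; p=np.stack([u,v],-1).reshape(-1,1,2).astype(float)
    s=cv2.undistortPoints(p,K,np.array([c['k1'],0,0,0,0.]),).reshape(h,w,2)
    d=c['depth']; P=np.stack([s[...,0]*d,-s[...,1]*d,-d],-1)
    E=np.array(c['extrinsics']); W=P@E[:3,:3].T+E[:3,3]; W[d<=0]=np.nan
    return W
def save(c,name,box=None,k=1):
    im=c['pixels']
    if box: im=im[box[1]:box[3],box[0]:box[2]]
    cv2.imwrite('pics/'+name,cv2.resize(im,None,fx=k,fy=k,interpolation=cv2.INTER_CUBIC))
E
python3 - <<'E'
from h import *
import pickle
print(robot.tip_extent,get_obs()['time'])
ims=[]
D={}
for n in ['scene','top']:
    c=shot(n); D[n]=c; W=cloud(c); ims.append(c['pixels'])
    for l in ['blank','short_a','stand','spectroscope','dimmer','loupe']:
        for r in cut_out(l,n):
            m=r['region']; p=W[m]; print(n,l,round(r['confidence'],2),np.round(r['extent']).astype(int),np.round(np.nanmedian(p,0),3),'zmax',np.round(np.nanpercentile(p[:,2],98),3))
    save(c,n+'0.png',k=1.55)
pickle.dump(D,open('d.pkl','wb'))
E
```

```text
0.1822 0.0
scene blank 0.63 [209 218  13  13] [ 0.51  -0.181  0.051] zmax 0.071
scene short_a 0.63 [204 234  11  13] [ 0.53  -0.223  0.048] zmax 0.054
scene short_a 0.58 [196 249  12  16] [ 0.55  -0.265  0.048] zmax 0.054
scene stand 0.83 [157 195  43  50] [ 0.331 -0.221  0.021] zmax 0.025
scene stand 0.81 [241 335  56  76] [ 0.767 -0.339  0.021] zmax 0.024
scene stand 0.73 [202 239  45  60] [ 0.539 -0.234  0.021] zmax 0.025
scene stand 0.69 [110 285  52  68] [ 0.456 -0.464  0.021] zmax 0.024
scene spectroscope 0.66 [290 159 116  96] [0.553 0.15  0.019] zmax 0.132
scene dimmer 0.63 [325 117  11   7] [0.565 0.236 0.144] zmax 0.147
scene loupe 0.57 [238 256  25  22] [ 0.634 -0.201  0.019] zmax 0.023
top short_a 0.57 [302 200  10  10] [ 0.527 -0.218  0.053] zmax 0.057
top short_a 0.45 [316 193   7  10] [ 0.545 -0.262  0.052] zmax 0.058
top stand 0.83 [295 274  62  53] [ 0.325 -0.213  0.022] zmax 0.027
top stand 0.76 [299 200  66  42] [ 0.527 -0.22   0.023] zmax 0.029
top stand 0.75 [386 231  65  40] [ 0.449 -0.458  0.022] zmax 0.028
top stand 0.59 [343 117  62  32] [ 0.762 -0.334  0.022] zmax 0.028
top spectroscope 0.84 [170 192 145  81] [0.542 0.133 0.019] zmax 0.135
top dimmer 0.43 [293 160  11  23] [ 0.636 -0.198  0.021] zmax 0.025
top loupe 0.56 [293 160  10  25] [ 0.637 -0.198  0.02 ] zmax 0.025
```

View pics/scene0.png

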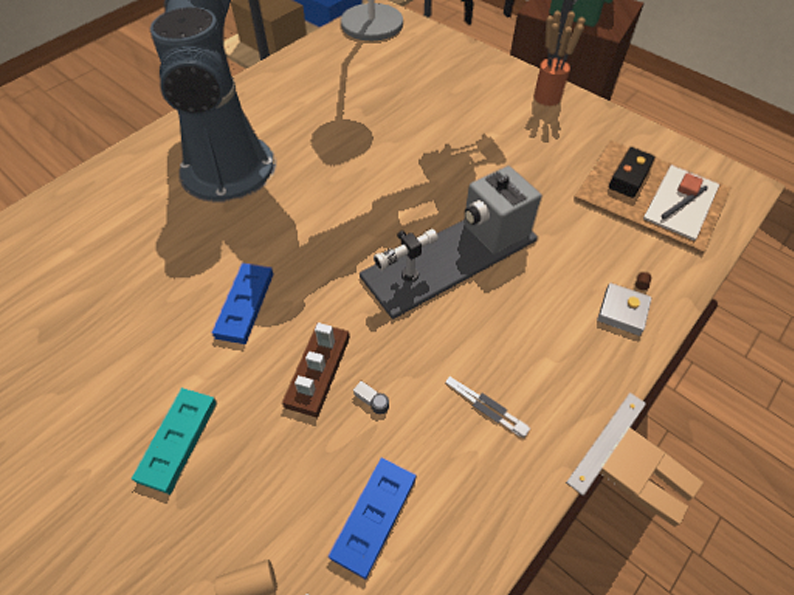

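View pics/top0.png

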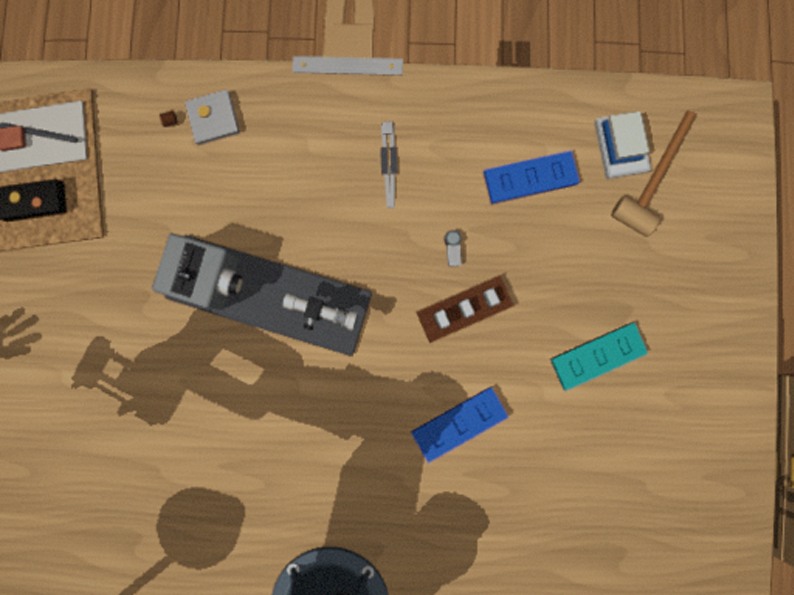

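The brown stand is at scene px (202,239) and the tallest blank is in its slot at (209,218). The look-alikes are the two blue stands (157,195) and (241,335) and the teal one (110,285). The shorter blanks are at (204,234) and (196,249). I choose the slab at (209,218), and the dimmer at (325,117) on the lamp house.

Run:
```python
from h import *
import pickle
D=pickle.load(open('d.pkl','rb'))
def rect(p,t):
    r=cv2.minAreaRect((p[:,:2]*1000).astype(np.float32)); 
    b=cv2.boxPoints(r)/1000; e=[b[1]-b[0],b[2]-b[1]]; e=max(e,key=np.linalg.norm)
    a=np.degrees(np.arctan2(e[1],e[0])); print(t,'c',np.round(np.array(r[0])/1000,4),'size',np.round(r[1],1),'long axis deg',round(a,2),'n',len(p),'z',np.round(np.median(p[:,2]),4))
for n in D:
    W=cloud(D[n]); im=D[n]['pixels'].astype(int); X,Y,Z=[W[...,i] for i in range(3)]
    sel=lambda x0,x1,y0,y1,z0,z1:(X>x0)&(X<x1)&(Y>y0)&(Y<y1)&(Z>z0)&(Z<z1)
    print(n,'bench z',np.nanmedian(Z[sel(.6,.7,-.1,0,-.02,.02)]))
    rect(W[sel(.46,.6,-.32,-.13,.014,.026)],'stand')
    rect(W[sel(.46,.6,-.32,-.13,.042,.064)],'shorts'); 
    for z0,z1,t in[(.064,.085,'tall'),]:
        m=sel(.46,.6,-.32,-.13,z0,z1); 
        if m.sum()>4: rect(W[m],t)
    rect(W[sel(.4,.72,-.05,.4,.010,.022)],'base')
    rect(W[sel(.4,.72,.1,.4,.123,.139)],'house')
    rect(W[sel(.4,.72,.1,.4,.141,.153)],'grip')
    rect(W[sel(.4,.72,-.05,.2,.085,.12)],'tube+snout')
c=D['scene'];save(c,'crop1.png',(170,195,260,275),7)
```

```text
scene bench z -0.00025382221375919167
stand c [ 0.5263 -0.2204] size [ 61.9 161.9] long axis deg -64.6 n 949 z 0.0216
shorts c [ 0.5267 -0.2203] size [ 26.8 108.4] long axis deg -65.29 n 194 z 0.0515
tall c [ 0.5061 -0.1775] size [26.9 15.4] long axis deg 22.96 n 61 z 0.0687
base c [0.5412 0.1262] size [350.5 122.7] long axis deg 74.82 n 2478 z 0.0158
house c [0.5731 0.2361] size [101.3  99.3] long axis deg 73.56 n 822 z 0.1295
grip c [0.5623 0.2375] size [20.6 12.2] long axis deg 79.14 n 29 z 0.1453
tube+snout c [0.5384 0.0862] size [253.7  93.4] long axis deg 76.62 n 777 z 0.1086
top bench z 0.0009761191878996378
stand c [ 0.5273 -0.221 ] size [ 59.9 161.2] long axis deg -64.86 n 1002 z 0.0227
shorts c [ 0.527  -0.2203] size [ 25.9 108. ] long axis deg -65.71 n 119 z 0.0529
tall c [ 0.5074 -0.178 ] size [25.5 14.1] long axis deg 25.74 n 55 z 0.0698
base c [0.614  0.1204] size [374.7 267.9] long axis deg 75.76 n 3380 z 0.0165
house c [0.5703 0.23  ] size [112.7  98.8] long axis deg 75.47 n 1489 z 0.1306
grip c [0.563  0.2394] size [23.1 10.9] long axis deg 73.44 n 44 z 0.1472
tube+snout c [0.534 0.076] size [231.5  94. ] long axis deg 75.94 n 749 z 0.1114
```

View pics/crop1.png

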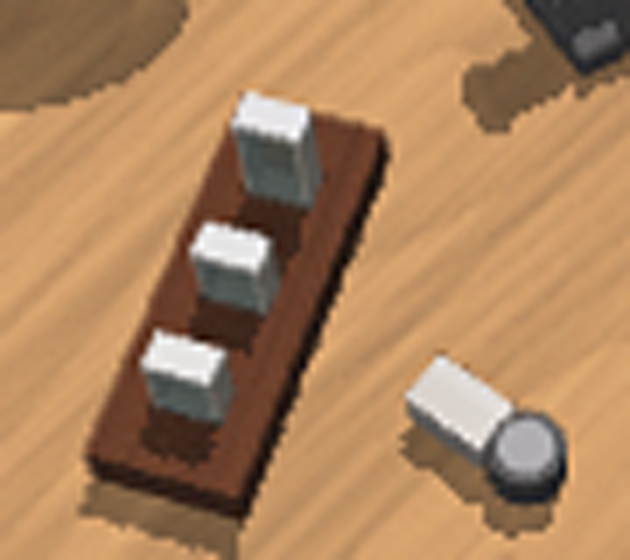

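The crop confirms the tall blank at crop (275,150), scene px about (209,217). The spectroscope's y axis is at about 75° and the stand's yaw is about 25°. All sizes and heights match the description.

```bash
cat >> h.py <<'E'
a=np.radians(-15.); SX=np.array([np.cos(a),np.sin(a)]); SY=np.array([-np.sin(a),np.cos(a)]); O=np.array([.5400,.1202])
def yawy(o): 
    y=R.from_quat(o['tool_rot']).as_matrix()[:,1]; return np.degrees(np.arctan2(y[1],y[0]))
E
python3 - <<'E'
from h import *
o=get_obs(); print(o['time'],o['position'],R.from_quat(o['tool_rot']).as_matrix().round(3).tolist(),yawy(o))
p=O-.042*SX+.12*SY; print('dimmer start',p,'delta',p-o['position'][:2])
E
```

```text
0.7 [0.28233366 0.55756997 0.40478798] [[-0.892, 0.452, 0.0], [0.452, 0.892, 0.0], [-0.0, 0.0, -1.0]] 63.142068625579775
dimmer start [0.5304894 0.2469815] delta [ 0.24815574 -0.31058847]
```

Request:
step_arm(
  rows=[
    [0.031,-0.0388,0,0,0,-9.76],
    [0.031,-0.0388,0,0,0,-9.76],
    [0.031,-0.0388,0,0,0,-9.76],
    [0.031,-0.0388,0,0,0,-9.76],
    [0.031,-0.0388,0,0,0,-9.76],
    [0.031,-0.0388,0,0,0,-9.76],
    [0.031,-0.0388,0,0,0,-9.76],
    [0.031,-0.0388,0,0,0,-9.76],
    [0,0,-0.03,0,0,0],
    [0,0,0,0,0,0],
  ],
  jaw=0,
)

```text
time: 1.95
position: [0.5298, 0.2463, 0.3728]
tool_rot: [0.793, 0.609, -0.003, -0.001]
ft_force: [-0.2, 0.4, -0.5]
grip_width: 0.002
grip_force: 0.0
```

Run:
```python
from h import *
o=get_obs(); print(o['time'],o['position'],yawy(o),o['grip_width'])
p=O-.042*SX+.12*SY; print('delta',p-o['position'][:2])
c=shot('wrist'); W=cloud(c); save(c,'w1.png')
X,Y,Z=[W[...,i] for i in range(3)]
Q=W[...,:2]-O; sx=Q@SX; sy=Q@SY
m=(Z>.141)&(Z<.153)&(abs(sy-.12)<.03)
if m.sum(): print('grip',m.sum(),sx[m].min(),sx[m].max(),sy[m].min(),sy[m].max(),np.median(Z[m]))
m=(Z>.125)&(Z<.134)&(abs(sy-.12)<.07)
if m.sum(): print('house',m.sum(),np.percentile(sx[m],[0.5,99.5]),np.percentile(sy[m],[.5,99.5]),np.median(Z[m]))
m=abs(Z-.016)<.004
```

```text
1.95 [0.52983862 0.24628039 0.3728198 ] -15.014484995787884 0.0020065603324407517
delta [0.00065078 0.00070111]
grip 612 -0.014779873812305683 -0.0024375868980275398 0.11035009517101017 0.13230633050518054 0.146612429730441
house 12307 [-0.04721597  0.0494461 ] [0.09494796 0.17032092] 0.13017908112592108
```

View pics/w1.png

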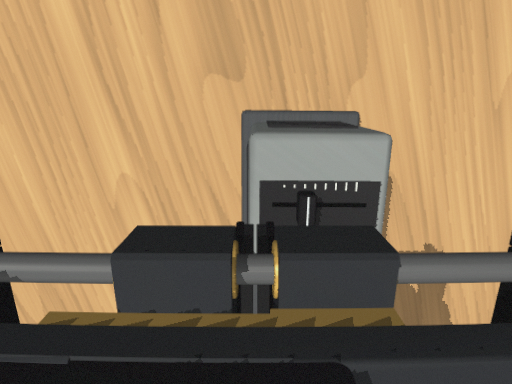

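The wrist picture shows the dimmer grip at (308,208) near the off end of its track, with the closed fingers at (255,250) beside it on the -x side. Next I descend and push.

Request:
step_arm(
  rows=[
    [0.0006,0.0007,-0.027,0,0,0],
    [0,0,-0.026,0,0,0],
    [0,0,0,0,0,0],
    [0.0077,-0.0021,0,0,0,0],
    [0.0077,-0.0021,0,0,0,0],
    [0.0077,-0.0021,0,0,0,0],
    [0.0077,-0.0021,0,0,0,0],
    [0.0077,-0.0021,0,0,0,0],
    [0,0,0,0,0,0],
    [0,0,0,0,0,0],
  ],
)

```text
time: 3.25
position: [0.5698, 0.2371, 0.3217]
tool_rot: [0.793, 0.609, 0.0, 0.0]
ft_force: [-0.1, 0.5, -0.2]
grip_width: 0.0008
grip_force: 0.0
```

```bash
cat > dim.py <<'E'
from h import *
o=get_obs(); q=o['position'][:2]-O; print(o['time'],o['position'],'spec xy',q@SX,q@SY,o['ft_force'])
for n in ['wrist','scene','top']:
    W=cloud(shot(n)); Z=W[...,2]; Q=W[...,:2]-O; sx=Q@SX; sy=Q@SY
    m=(Z>.1415)&(Z<.151)&(abs(sy-.12)<.02)&(abs(sx)<.05)
    if m.sum(): print(n,m.sum(),np.percentile(sx[m],[1,10,50,90,99]).round(4),np.median(Z[m]))
E
python3 dim.py
```

```text
3.25 [0.56984106 0.23712521 0.32166173] spec xy -0.00143822043796182 0.12066451544297117 [-0.10565912  0.54111996 -0.24423291]
wrist 288 [-0.0097 -0.0077  0.0008  0.0134  0.0192] 0.14544569113210593
scene 53 [-0.0084 -0.0035  0.0108  0.0199  0.0214] 0.14570223056887643
```

Request:
step_arm(
  rows=[
    [0.0029,-0.0008,0,0,0,0],
    [0.0029,-0.0008,0,0,0,0],
    [0,0,0,0,0,0],
  ],
)

```text
time: 3.78
position: [0.5753, 0.2357, 0.3217]
tool_rot: [0.793, 0.609, -0.0, -0.0]
ft_force: [-1.3, -0.1, 1.3]
grip_width: 0.0006
grip_force: 0.7
```

```bash
python3 dim.py
python3 - <<'E'
from h import *
c=shot('scene'); save(c,'s2.png',(280,90,370,160),7)
E
```

```text
3.775 [0.57526867 0.23574974 0.32171135] spec xy 0.004160448787603327 0.1207406834706415 [-1.29185676 -0.09919237  1.27710475]
wrist 283 [-0.0044 -0.0024  0.0057  0.016   0.0237] 0.1457441006314158
scene 52 [-0.0061  0.0034  0.0158  0.0245  0.0254] 0.14566582274927603
top 1 [0.009 0.009 0.009 0.009 0.009] 0.1431548840225949
```

View pics/s2.png

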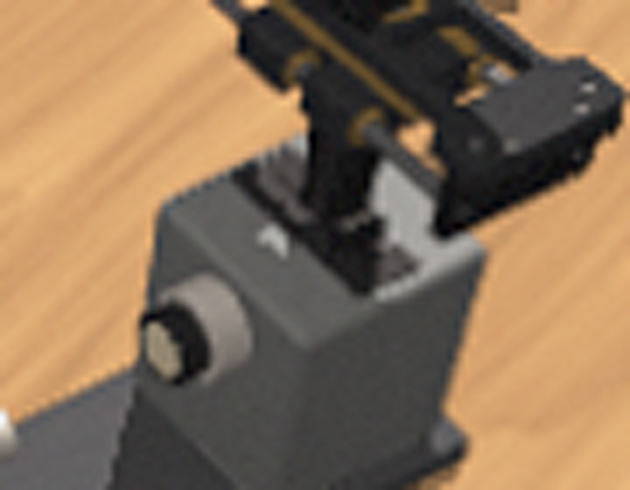

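The grip, at crop (360,240), is being pushed. Its far face is at about 25 mm and should end at 31 mm, so about 6 mm remains.

Request:
step_arm(
  rows=[
    [0.0029,-0.0008,0,0,0,0],
    [0.0029,-0.0008,0,0,0,0],
    [0,0,0,0,0,0],
  ],
)

```text
time: 4.35
position: [0.5814, 0.234, 0.3217]
tool_rot: [0.793, 0.609, 0.0, 0.0]
ft_force: [-1.1, 0.3, 0.6]
grip_width: 0.0008
grip_force: 0.5
```

Request:
step_arm(
  rows=[
    [0.001,-0.0003,0,0,0,0],
    [0,0,0,0,0,0],
  ],
)

```text
time: 4.6
position: [0.5821, 0.2338, 0.3217]
tool_rot: [0.793, 0.609, -0.0, -0.0]
ft_force: [-0.7, -0.1, -0.5]
grip_width: 0.0006
grip_force: 0.8
```

```bash
python3 dim.py
```

```text
4.6 [0.58206688 0.2338342  0.32169039] spec xy 0.011222789871233468 0.1206499231771147 [-0.73928231 -0.05555312 -0.4862349 ]
wrist 283 [0.0027 0.0048 0.0128 0.0231 0.0303] 0.14547594667813854
scene 48 [0.0035 0.0076 0.0231 0.0307 0.0327] 0.14548185125881158
top 1 [0.0167 0.0167 0.0167 0.0167 0.0167] 0.14481742831667033
```

Now I creep on until the force shows the stop, then back off and check.

Request:
step_arm(
  rows=[
    [0.001,-0.0003,0,0,0,0],
    [0,0,0,0,0,0],
  ],
)

```text
time: 5.0
position: [0.5825, 0.2338, 0.3217]
tool_rot: [0.793, 0.609, -0.001, -0.001]
ft_force: [-4.6, 1.0, 1.8]
grip_width: 0.0006
grip_force: 2.3
```

Request:
step_arm(
  rows=[
    [0.001,-0.0003,0,0,0,0],
    [0,0,0,0,0,0],
  ],
)

```text
time: 5.25
position: [0.5829, 0.2337, 0.3217]
tool_rot: [0.793, 0.609, -0.001, -0.001]
ft_force: [-5.9, 2.6, 3.4]
grip_width: 0.0005
grip_force: 3.3
```

Request:
step_arm(
  rows=[
    [-0.01,0.0027,0,0,0,0],
    [0,0,0.04,0,0,0],
    [0,0,0.04,0,0,0],
    [0,0,0,0,0,0],
  ],
  jaw=0.07,
)

```text
time: 5.75
position: [0.5756, 0.2361, 0.406]
tool_rot: [0.793, 0.609, 0.005, 0.003]
ft_force: [1.1, 0.1, -0.1]
grip_width: 0.0325
grip_force: 0.0
```

```bash
python3 dim.py; python3 -c "
from h import *
o=get_obs();print(np.array([.5068,-.178])-o['position'][:2],yawy(o),o['grip_width'])"
```

```text
5.75 [0.57561644 0.23608043 0.40597408] spec xy 0.0044107798218310755 0.1211501130303717 [ 1.05015209  0.07373618 -0.07164985]
wrist 445 [0.0208 0.0217 0.0263 0.0313 0.0325] 0.1465059998634488
scene 29 [0.0207 0.0226 0.0271 0.0324 0.033 ] 0.1454880382954694
top 44 [0.0189 0.0199 0.0243 0.029  0.0302] 0.14663032602285553
[-0.06703643 -0.41374091] -14.939372434304119 0.04445615490039488
```

The dimmer is at its stop (centre about +25 mm). Next, to the blank.

Request:
step_arm(
  rows=[
    [-0.0084,-0.0517,0,0,0,5],
    [-0.0084,-0.0517,0,0,0,5],
    [-0.0084,-0.0517,0,0,0,5],
    [-0.0084,-0.0517,0,0,0,5],
    [-0.0084,-0.0517,0,0,0,5],
    [-0.0084,-0.0517,0,0,0,5],
    [-0.0084,-0.0517,0,0,0,5],
    [-0.0084,-0.0517,0,0,0,5],
    [0,0,-0.05,0,0,0],
    [0,0,-0.04,0,0,0],
    [0,0,0,0,0,0],
    [0,0,0,0,0,0],
  ],
  jaw=0.07,
)

```text
time: 7.4
position: [0.5072, -0.1777, 0.3121]
tool_rot: [0.537, 0.844, -0.0, 0.0]
ft_force: [-0.3, 0.1, 0.2]
grip_width: 0.0698
grip_force: 0.0
```

```bash
cat > bl.py <<'E'
from h import *
o=get_obs(); p=o['position']; print(o['time'],p,yawy(o),o['grip_width'])
c=shot('wrist'); W=cloud(c); save(c,'w2.png'); Z=W[...,2]
def rect(m,t):
    q=W[m]; r=cv2.minAreaRect((q[:,:2]*1000).astype(np.float32)); print(t,m.sum(),np.round(r[0],1),np.round(r[1],1),round(r[2],1),np.median(q[:,2]))
n=lambda x,y,d:np.hypot(W[...,0]-x,W[...,1]-y)<d
rect((abs(Z-.069)<.004)&n(.5068,-.178,.03),'tall top')
rect((abs(Z-.052)<.004)&n(.527,-.2207,.022),'mid')
rect((abs(Z-.022)<.003)&n(.527,-.2207,.09),'stand')
E
python3 bl.py
```

```text
7.4 [ 0.50721692 -0.17773969  0.3120541 ] 25.078037840674117 0.06984563052310207
tall top 747 [ 507.5 -177.7] [25.7 14.7] 25.4 0.06876215156161866
mid 229 [ 525.6 -215.8] [24.9  5.3] 25.1 0.051621305562697256
stand 6318 [ 526.5 -218. ] [ 60.4 155.1] 25.3 0.02184125922531563
```

View pics/w2.png

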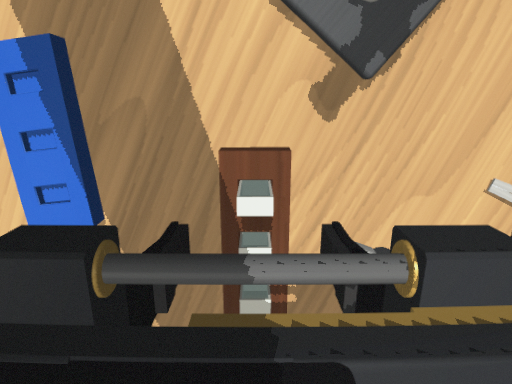

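The wrist view shows the tall blank centred between the fingers; its top is at (255,205), on the dark wooden stand, and the offset is under 0.5 mm. I descend and grip.

Request:
step_arm(
  rows=[
    [0,0,-0.035,0,0,0],
    [0,0,-0.035,0,0,0],
    [0,0,-0.024,0,0,0],
    [0,0,0,0,0,0],
    [0,0,0,0,0,0],
  ],
)

```text
time: 8.07
position: [0.5077, -0.1779, 0.2194]
tool_rot: [0.537, 0.844, 0.0, 0.002]
ft_force: [0.0, -0.4, -0.6]
grip_width: 0.0699
grip_force: 0.0
```

Request:
step_arm(
  rows=[
    [0,0,0,0,0,0],
    [0,0,0,0,0,0],
    [0,0,0,0,0,0],
    [0,0,0,0,0,0],
    [0,0,0,0,0,0],
    [0,0,0,0,0,0],
    [0,0,0,0,0,0],
    [0,0,0,0,0,0],
  ],
  jaw=0,
  squeeze=20,
)

```text
time: 9.07
position: [0.5068, -0.1776, 0.2177]
tool_rot: [0.537, 0.844, -0.0, -0.0]
ft_force: [-0.7, -0.4, -0.2]
grip_width: 0.026
grip_force: 20.0
```

Request:
step_arm(
  rows=[
    [0,0,0.01,0,0,0],
    [0,0,0.015,0,0,0],
    [0,0,0.025,0,0,0],
    [0,0,0.035,0,0,0],
    [0,0,0.035,0,0,0],
    [0,0,0.03,0,0,0],
    [0,0,0,0,0,0],
    [0,0,0,0,0,0],
  ],
)

```text
time: 10.07
position: [0.5064, -0.1773, 0.3677]
tool_rot: [0.537, 0.844, -0.0, -0.0]
ft_force: [0.2, 0.5, -0.9]
grip_width: 0.026
grip_force: 20.0
```

```bash
python3 -c "
from h import *
o=get_obs();print(o['position'],yawy(o),o['grip_width'],o['grip_force'],O-o['position'][:2])
for n in ['scene','top']:
    W=cloud(shot(n)); Z=W[...,2]; Q=W[...,:2]-O; sx=Q@SX; sy=Q@SY
    for t,m in [('snout',(sy>.03)&(sy<.065)&(abs(sx)<.04)&(Z>.095)),('tube',(sy>-.165)&(sy<-.035)&(abs(sx)<.03)&(Z>.1)),('house',(sy>.065)&(sy<.18)&(abs(Z-.13)<.003)&(abs(sx)<.07))]:
        if m.sum()>5: print(n,t,m.sum(),'x',np.percentile(sx[m],[1,50,99]).round(4),'y',np.percentile(sy[m],[1,99]).round(4),'z',np.percentile(Z[m],99).round(4))
    b=(sy>-.38)&(sy<-.25)&(Z>.14)&(Z<.215)&(abs(W[...,0]-.507)<.05)
    print(n,'blank',b.sum(),Z[b].min() if b.sum() else '')
"
```

```text
[ 0.50636954 -0.17733638  0.36766523] 25.06291468675356 0.026008727375279192 19.999903575517237 [0.03363046 0.29753638]
scene snout 146 x [-0.0172  0.0069  0.0196] y [0.0391 0.0644] z 0.1213
scene tube 379 x [-0.0284  0.0032  0.0162] y [-0.1599 -0.0409] z 0.1178
scene house 685 x [-0.0449  0.0015  0.0484] y [0.0722 0.1671] z 0.1327
scene blank 206 0.16144977833650875
top snout 172 x [-0.0184  0.001   0.021 ] y [0.0402 0.0646] z 0.1238
top tube 491 x [-0.0283 -0.0007  0.0157] y [-0.1594 -0.0409] z 0.1203
top house 1059 x [-0.0468 -0.0001  0.0479] y [0.0709 0.167 ] z 0.1329
top blank 0
```

The spectroscope frame is confirmed to about 1 mm. I move above the gap and check.

Request:
step_arm(
  rows=[
    [0.0043,0.0372,0,0,0,-5],
    [0.0043,0.0372,0,0,0,-5],
    [0.0043,0.0372,0,0,0,-5],
    [0.0043,0.0372,0,0,0,-5],
    [0.0043,0.0372,0,0,0,-5],
    [0.0043,0.0372,0,0,0,-5],
    [0.0043,0.0372,0,0,0,-5],
    [0.0043,0.0372,0,0,0,-5],
    [0,0,0,0,0,0],
    [0,0,0,0,0,0],
    [0,0,0,0,0,0],
  ],
)

```text
time: 11.55
position: [0.5412, 0.119, 0.3672]
tool_rot: [0.793, 0.609, -0.001, -0.0]
ft_force: [1.2, -0.7, 0.1]
grip_width: 0.0258
grip_force: 20.0
```

```bash
cat > f.py <<'E'
from h import *
o=get_obs();q=o['position'][:2]-O;print(o['time'],o['position'],yawy(o),o['grip_width'],o['grip_force'],'spec',q@SX,q@SY)
c=shot('wrist');W=cloud(c); tz=o['position'][2]
Q=W[...,:2]-O; sx=Q@SX; sy=Q@SY; Z=W[...,2]
m=(abs(sx)<.0115)&(abs(sy)<.02)&(Z>tz-.21)&(Z<tz-.135)
if m.sum()>5: print('blank window',m.sum(),np.percentile(sx[m],[1,99]),np.percentile(sy[m],[1,50,99]),np.percentile(Z[m],[1,99]))
c=shot('scene');save(c,'s3.png',(240,90,370,190),6)
E
python3 f.py
```

```text
11.55 [0.5411726  0.1189628  0.36724472] -14.99313622836513 0.025832906150432534 19.99973264755681 spec 0.001452851806065522 -0.0008915482509025261
blank window 1895 [-0.0113956   0.01119811] [-0.00814045  0.00592953  0.00759271] [0.16398299 0.22846232]
```

Request:
step_arm(
  rows=[
    [-0.0006,0.001,-0.02,0,0,0],
    [0,0,-0.02,0,0,0],
    [0,0,-0.02,0,0,0],
    [0,0,-0.015,0,0,0],
    [0,0,-0.01,0,0,0],
    [0,0,-0.006,0,0,0],
    [0,0,0,0,0,0],
    [0,0,0,0,0,0],
    [0,0,0,0,0,0],
  ],
)

```text
time: 12.78
position: [0.5408, 0.121, 0.2773]
tool_rot: [0.793, 0.609, 0.0, 0.0]
ft_force: [-0.2, 0.5, -0.3]
grip_width: 0.0256
grip_force: 20.0
```

```bash
python3 f.py
```

```text
12.775 [0.54081614 0.12100522 0.27727004] -14.93648722956432 0.025592378789751163 19.99995383201167 spec 0.000579929602927582 0.0009890137186964053
blank window 1824 [-0.01130692  0.01127971] [-0.00589946  0.00796944  0.00858791] [0.07368991 0.12902573]
```

View pics/s3.png

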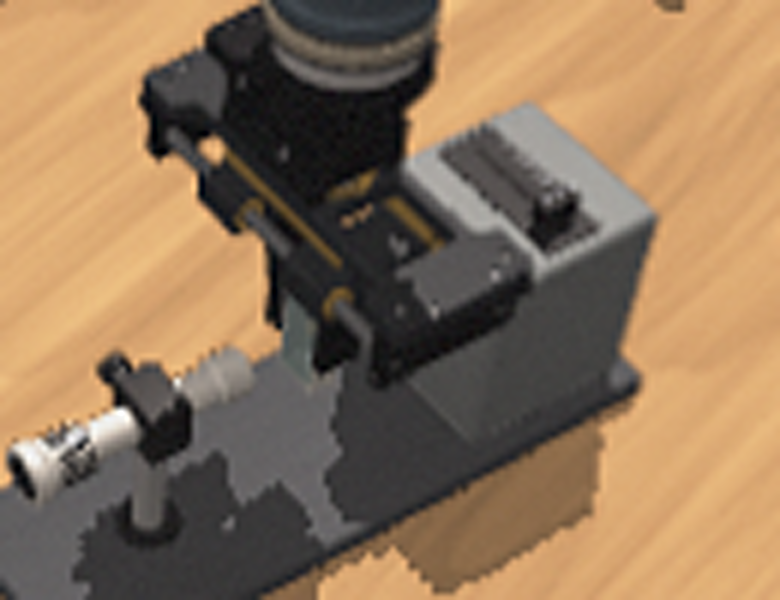

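The blank, at crop (300,340), is upright between the tube end (240,370) and the lamp. The dimmer is at its far bright end (550,200). The blank spans z 73.7 to 129 mm, so its centre is at about 101 mm and everything is within tolerance. I hand in.

```bash
python3 -c "
from rig import hand_in
print(hand_in())"
```

```text
the job is handed in; nothing more can be done
None
```

I handed the job in at about 13 s of the 51 s allowed: the dimmer is at its bright stop, and the tallest blank is held upright by its frosted edges, square to the beam and within about 1–2 mm of the middle of the light path; the hand-in returned no verdict.

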